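# Unlatch the file locker and hold its self-closing gate wide

## Task

Open the small grey file locker on the desk for a colleague who is about to take out folders: first squeeze the two knobs of the catch on its roof fully together (they stay in), only then squeeze together the two upright plates of the catch on top of the gate. Swing the gate outward past its click stop until it stands about square to the locker's front. The gate closes by itself, so finish while still holding it there with the gripper, and leave everything else on the desk where it is.

Things in the scene. Friction and masses are not known exactly. Their poses are not given: they have to be found in the camera images.
- locker: small grey steel file locker fixed to the desk, 220 deep (its x) x 240 wide (its y) x 160 mm high, flat roof, folders inside. Origin: centre of its underside. Its front, with the barred gate, faces its own -x, roughly the robot's right. The hinge is at its -y end, away from the robot, the gate's free end at its +y end. A sill plate 10 mm high lies before the front.
- roof_catch (a point): middle of the roof catch at the front edge of the locker's roof, 75 mm from the hinge along the locker's y, 190 mm above the desk: midway between two dark upright knobs standing in line along the locker's y. Each is 8 mm thick (y), 22 mm wide (x), from 164 to 210 mm above the desk; over the outer faces 50 mm, squeezed fully 30 mm. Knobs stay where pushed. Axes as the locker's.
- roof_knob_a (a joint): travel in m of the roof catch's knob on the hinge side, 0 = apart, 0.010 = fully in. Slides along the locker's +y with about 3 N of friction, no spring. Its claw frees the gate from 0.006 on.
- roof_knob_b (a joint): travel in m of the roof catch's other knob, on the free-end side; slides along the locker's -y, otherwise the same.
- gate_panel: the barred steel gate, 8 mm thick, 210 mm long from hinge to free end, 17 to 155 mm above the desk, with all that it carries. Origin on the hinge line at desk height; its y runs along the gate from the hinge to the free end, its x is square to the gate (-x is the outside, the way it opens), z up.
- gate_catch (a point): middle of the gate catch, on top of the gate near its free end, 175 mm from the hinge line, 190 mm above the desk, moving with the gate: midway between two upright steel plates, one outside and one inside the gate, squeezed square to the gate (its x). Each 8 mm thick, 24 mm wide, from 167 to 211 mm above the desk; over the outer faces 50 mm, squeezed fully 30 mm. Axes as the gate's.
- gate_plate_front (a joint): travel in m of the gate catch's outer plate, 0 = apart, 0.010 = fully in; a spring pushes it out with 4 N to 7 N. It draws one of the two bolts, clear from 0.006 on; bolts and plates spring back when let go. Once the gate is ajar (0.1 rad) the bolts no longer matter.
- gate_plate_rear (a joint): the same for the inner plate and the other bolt.
- gate_hinge (a point): the vertical hinge line of the gate at desk height, fixed on the locker. Axes as the locker's.
- gate (a joint): gate angle in rad: 0 shut, grows outward, counter-clockwise from above; 1.57 square to the front; stop at 1.65. A damped spring closes it (0.06 N m shut, 0.2 N m wide). A click stop (spring ball in the sill) between 0.6 and 0.9 takes about 5 N at the gate catch to pass, either way; let go beyond it, the gate swings back and rests against it at about 0.9.
- tape_roll: a yellow roll of adhesive tape, 80 mm across, 24 mm high, lying on the locker's roof toward its back; origin at the centre of its underside
- note_block: a block of note paper, 76 x 76 x 30 mm, on the desk just beyond the hinge end of the gate; origin at the centre of its underside
- pen_cup: a black pen cup, 72 mm across and 95 mm high, with two pens that reach 145 mm, on the desk in front of the gate, just clear of its swing; origin at the centre of its underside
- stapler: a black stapler, 135 x 36 x 60 mm, on the open part of the desk; origin at the centre of its underside
- calculator: a grey desk calculator, 110 x 140 x 20 mm, on the open part of the desk; origin at the centre of its underside
- hole_punch: a steel and black hole punch, 105 x 115 x 70 mm, on the open part of the desk; origin at the centre of its underside
- mug: a white mug, 80 mm across and 90 mm high, at the far left of the desk; origin at the centre of its underside
There are look-alikes about, which are no part of the job. Leave any blue look-alike of the hole_punch alone.

How it is judged:
By the outcome, as a careful person would: the job done as asked, in the order asked, and still so for the second after the job is handed in, while the arm keeps its last pose, push and grip.
It also fails if it takes over 58 s, if anything falls off the work surface, if the arm or the gripper's body presses on something with over 40 N, if the wrist force passes 120 N, or if a joint passes its speed limit or range.

## Robot

A 7-joint arm with a two-finger parallel gripper is mounted at the origin on the work surface. World frame = base frame: x ahead of the robot, y to its left, z up, the work surface at z = 0. Lengths are in m, angles in rad, forces in N, time in s.
With the tool pointing down it reaches from about 0.4 to 0.875 m from the base axis. Payload 6.5 kg.
Tool frame: the origin (TCP) lies midway between the tips of the shut fingers; the grasp point (between the pads) lies 19 mm behind it (ctrl.grasp_offset is the distance from the TCP to the grasp point, in m); z points along the fingers, y is the direction in which the jaws open and shut (so a half turn about z gives the same grasp; the last joint's range is limited). The gripper opens to 85 mm and grips with 20 to 120 N. Pads are 22 mm wide; open, the fingers measure 114 mm over their backs; the gripper's body (76 mm by 85 mm) begins 54 mm behind the grasp point. The pads swing forward as they close: fully open they stand 13 mm farther back than shut.
Start: joints at [-1.285, 0.536, -0.004, 1.538, 0.003, 1.067, -0.071], TCP at [0.224, 0.61, 0.231] pointing down, gripper open.
Joint ranges: [-2.7, 2.7], [-0.37, 2.16], [-1.27, 1.26], [0.24, 2.4], [-1.31, 4.45], [0.19, 1.91], [-2.76, 2.76]. Speed limits (rad/s): [2.39, 2.39, 3.14, 3.14, 3.14, 3.14, 3.14].

## Interface

Orientations are given as a unit quaternion [x, y, z, w].
In Python, from cell import readout, grab_frame, calibration, ctrl, find_in, mark_of gives the robot as it stands.
- The arm moves only by the tool servo_tool, never from a script. Its argument "rows" is a list of rows, each a list of 6 numbers: the shift along the tool's x, y, z in mm, then the turn, a rotation vector about the tool's x, y, z in degrees. A call has 1 to 10 rows; each row is the pose to reach, as a shift and turn from the pose measured when the call began, along the tool's axes at that moment; what a row does not reach only later rows make up. A row lasts 1/12 s, in which the tool goes at most 41.7 mm and 7.16 degrees, less where a joint would pass 70% of its speed; a pose out of reach is approached as far as the arm can. A call with a gripper value outside its range is refused whole. "gripper" is the opening, from 0 (shut) to 1 (fully open), set as the call begins (left out, the last holds). The fingers move at their own pace and stop on an object; "squeeze" is the grip in N (left out, the last holds). Time passes only in rows, so rows that repeat a pose let the fingers close. It gives the time, the measured TCP pose, the force and the opening at its end, in the units of the state.
- readout.read_state(): the state, without advancing time (a new reading comes with each control period).
- grab_frame(name): name is "scene" or "top"; returns the picture (400x640x3 uint8, blue, green, red); there is no depth.
- calibration(name): a dict with "mtx" (3x3 intrinsics, pixels), "k1" (the pictures are not rectified: a ray, as slopes to the right and down, at radius r is drawn at 1 + k1 r^2 times it, then the intrinsics apply), "R" (3x3) and "t" (3): a world point X has camera coordinates R X + t. Camera axes: x right, y down, z forward; pixel columns grow to the right and rows downward; lengths in m; the calibration is good to about 2 mm. A picture is of the moment at which its call begins. calibration takes no time and is no camera call.
- ctrl.hand_in(): hands the job in, once; it reports no verdict.
Trained networks look in the newest picture that a camera, given by its name, has taken for a name from the list of things; names that differ only in an ending like _2 or _b are one class to them, and where a whole thing is asked for, a point or a joint stands for the part that bears it (a point fixed in the world has none). Each returns a list of dicts, best first, with "p" (0 to 1); they miss things now and then, are a little off and sometimes report something else, mostly with a low value. They report only what shows in the picture. A call takes as long as a camera call. They do not tell look-alikes from the thing itself.
- find_in(target, camera): "point" ([column, row] in pixels, amid what is visible of it).
- mark_of(target, camera): "point" ([column, row] in pixels: a listed point, or the origin of a listed thing).
The state is a dict: "time_s": time; "joint_pos": joint angles; "joint_vel": joint speeds; "joint_torque": joint torques, N m; "tcp_pos": TCP position; "orientation": TCP orientation; "ft_force": force on the tool from outside, world axes, zero at the start; "ft_torque": the same for the moment, N m; "grip_width": finger opening in m.
Only numpy, scipy, OpenCV 4.12 (cv2) and the standard library are available. Lean on these libraries where they do the work, as an engineer would, in place of code of your own. Each camera call takes 0.05 s, during which the arm holds its last target.

## Working session

There is one attempt and no reset: what is moved stays moved. The work goes in short steps, Python scripts to look and compute and a tool call to move; the robot and the scene stay as the last step left them, time stands still between calls to the robot, and variables do not carry over. Pictures are saved under pics/ and viewed, and the job is handed in when it is done.

Besides the shell and the picture viewer there is one more tool, called after "Emit:" by a JSON object that holds its "name" and its "arguments". servo_tool: Moves the arm, as the interface text tells. Its arguments: {"type":"object","properties":{"rows":{"type":"array","items":{"type":"array","items":{"type":"number"}}},"gripper":{"type":"number"},"squeeze":{"type":"number"}},"required":["rows"]}

```bash
mkdir -p pics; ls
python3 - <<'E'
from cell import readout, grab_frame, calibration, ctrl, find_in, mark_of
import cv2
s=readout.read_state(); print({k:s[k] for k in ('time_s','tcp_pos','orientation','grip_width','ft_force')}, ctrl.grasp_offset)
for n in ("scene","top"):
    im=grab_frame(n); cv2.imwrite(f"pics/{n}0.png",im); print(calibration(n))
    for t in ("roof_catch","gate_catch","gate_hinge","locker","tape_roll","note_block","pen_cup"):
        print(n,t,[(d['p'],d['point']) for d in mark_of(t,n)][:2])
print(readout.read_state()['time_s'])
E
```

```text
pics
{'time_s': 0.0, 'tcp_pos': array([0.22379873, 0.60957682, 0.23041063]), 'orientation': array([ 1.74972507e-01,  9.84572932e-01, -8.69150678e-04, -8.80279945e-05]), 'grip_width': 0.08538181207067992, 'ft_force': array([-0.69085806,  0.91674862, -0.24185411])} 0.0187
{'mtx': array([[416.28812825,   0.        , 316.63966167],
       [  0.        , 416.28812825, 198.34532336],
       [  0.        ,   0.        ,   1.        ]]), 'k1': 0.020940673135677535, 'R': array([[ 0.71577841, -0.69827421, -0.00862493],
       [-0.66360857, -0.6762941 , -0.31976546],
       [ 0.21745098,  0.23460479, -0.94745747]]), 't': array([-0.44326836,  0.40678822,  1.26829707])}
scene roof_catch [(0.83, [268.8, 168.4])]
scene gate_catch [(0.65, [239.4, 188.8])]
scene gate_hinge [(0.88, [294.6, 187.8])]
scene locker [(0.89, [257.6, 169.0]), (0.37, [329.5, 201.4])]
scene tape_roll [(0.68, [255.3, 136.8])]
scene note_block [(0.97, [328.7, 203.2])]
scene pen_cup [(0.7, [317.6, 271.2]), (0.35, [335.1, 315.6])]
{'mtx': array([[461.04891251,   0.        , 321.36149422],
       [  0.        , 461.04891251, 203.89109311],
       [  0.        ,   0.        ,   1.        ]]), 'k1': -0.01875118852509887, 'R': array([[-0.0051463 , -0.9999805 , -0.00353895],
       [-0.99545843,  0.00545937, -0.09504055],
       [ 0.09505802,  0.00303377, -0.99546711]]), 't': array([-0.03573377,  0.59536582,  1.1928996 ])}
top roof_catch [(0.81, [255.0, 223.6])]
top gate_catch [(0.92, [249.0, 269.2])]
top gate_hinge [(0.74, [156.1, 166.2]), (0.7, [284.6, 205.7])]
top locker []
top tape_roll [(0.57, [200.8, 206.5])]
top note_block [(0.76, [320.8, 191.0])]
top pen_cup [(0.63, [377.2, 258.0])]
0.8
```

View pics/scene0.png

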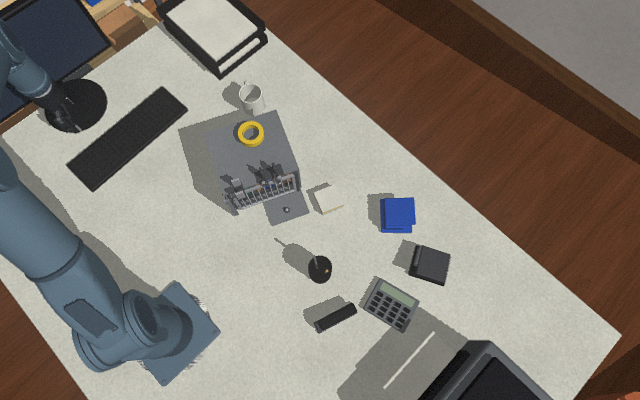

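View pics/top0.png

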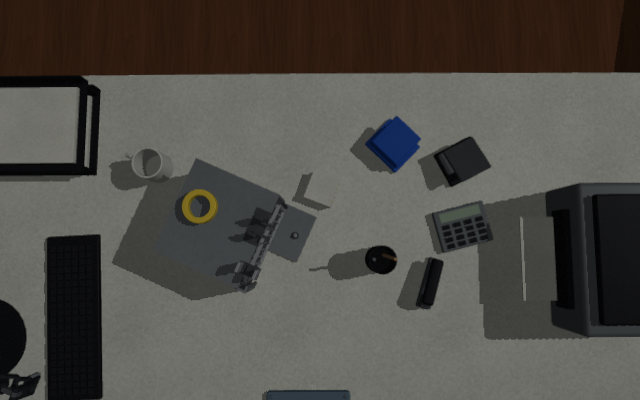

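```bash
cat > h.py <<'E'
from cell import readout, grab_frame, calibration, ctrl, find_in, mark_of
import cv2, numpy as np
from scipy.spatial.transform import Rotation as Ro
C={n:calibration(n) for n in("scene","top")}
def ray(n,p):
    c=C[n]; K=c['mtx']; d=np.array([(p[0]-K[0,2])/K[0,0],(p[1]-K[1,2])/K[1,1]])
    u=d.copy()
    for _ in range(10): u=d/(1+c['k1']*(u@u))
    R=c['R']; return -R.T@c['t'], R.T@np.array([u[0],u[1],1])
def atz(n,p,z):
    o,d=ray(n,p); return o+d*(z-o[2])/d[2]
def proj(n,X):
    c=C[n]; q=c['R']@np.array(X)+c['t']; u=q[:2]/q[2]; u=u*(1+c['k1']*(u@u)); return c['mtx'][:2,:2]@u+c['mtx'][:2,2]
def crop(im,name,x0,x1,y0,y1,s=5):
    cv2.imwrite(name,cv2.resize(im[y0:y1,x0:x1],None,fx=s,fy=s,interpolation=cv2.INTER_CUBIC))
E
python3 - <<'E'
from h import *
P={"roof_catch":((268.8,168.4),(255,223.6),.19),"gate_catch":((239.4,188.8),(249,269.2),.19),"gate_hinge":((294.6,187.8),(284.6,205.7),0),"tape":((255.3,136.8),(200.8,206.5),.16),"note":((328.7,203.2),(320.8,191),0),"cup":((317.6,271.2),(377.2,258),0)}
for k,(a,b,z) in P.items(): print(k,atz("scene",a,z).round(4),atz("top",b,z).round(4))
crop(cv2.imread('pics/top0.png'),'pics/topc.png',200,340,170,310)
crop(cv2.imread('pics/scene0.png'),'pics/scenec.png',200,340,120,240)
E
```

```text
roof_catch [0.5369 0.1159 0.19  ] [0.5352 0.1128 0.19  ]
gate_catch [0.4326 0.1282 0.19  ] [0.4318 0.1256 0.19  ]
gate_hinge [0.5892 0.0764 0.    ] [0.5935 0.0609 0.    ]
tape [0.5844 0.2362 0.16  ] [0.578  0.2459 0.16  ]
note [ 0.6331 -0.0438  0.    ] [ 0.6331 -0.0375  0.    ]
cup [ 0.4478 -0.1802  0.    ] [ 0.4513 -0.1877  0.    ]
```

View pics/topc.png

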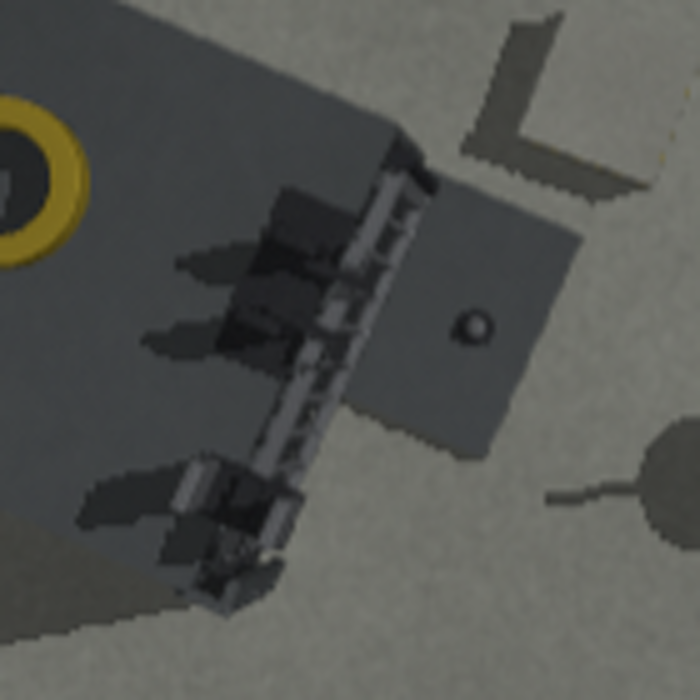

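View pics/scenec.png

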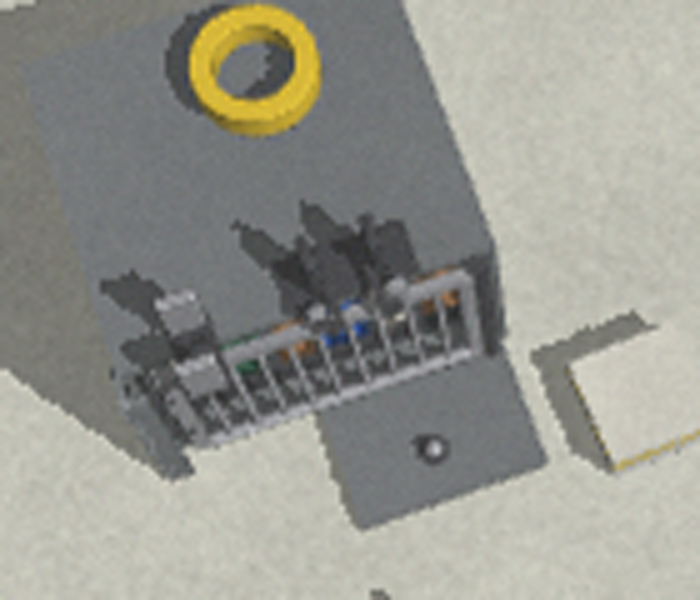

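Run:
```python
from h import *
pts={'top':{'hf':(279.4,195),'hb':(195,158)},'scene':{'hf':(298.4,168),'hb':(279,111),'fb':(179,129.5)}}
for n in pts:
    for k,p in pts[n].items(): pts[n][k]=atz(n,p,.16)
    q=pts[n]; print(n,{k:v.round(4) for k,v in q.items()})
    d=q['hb']-q['hf']; print(np.linalg.norm(d),np.degrees(np.arctan2(d[1],d[0])))
d=pts['scene']['fb']-pts['scene']['hb'];print(np.linalg.norm(d),np.degrees(np.arctan2(d[1],d[0])))
# sill corners top image (z=.01)
a,b,c=[atz('top',(200+u/5,170+v/5),.01) for u,v in((583,238),(485,460),(437,170))]
print(a,b,c,[np.degrees(np.arctan2(*(y-x)[[1,0]])) for x,y in((a,b),(a,c))])
rc=np.array([.536,.1145]);gc=np.array([.432,.127]);print(gc-rc)
```

```text
top {'hf': array([0.6043, 0.0599, 0.16  ]), 'hb': array([0.6945, 0.2622, 0.16  ])}
0.22147785549371005 65.97402597068293
scene {'hf': array([0.6079, 0.0656, 0.16  ]), 'hb': array([0.699 , 0.2514, 0.16  ]), 'fb': array([0.4305, 0.4228, 0.16  ])}
0.20694594388708518 63.87859287186813
0.31850811882520125 147.4606008200519
[ 0.56006243 -0.02588577  0.01      ] [0.4421139 0.0267097 0.01     ] [0.59712099 0.05249838 0.01      ] [np.float64(155.96700741660226), np.float64(64.69608990700706)]
[-0.104   0.0125]
```

```bash
cat >> h.py <<'E'
H=np.array([.592,.056]); YAW=np.radians(66.); XR=.031
def boxes(H=H,yaw=YAW,XR=XR,g=0,sep=.021):
    ex=np.array([np.cos(yaw),np.sin(yaw)]);ey=np.array([-ex[1],ex[0]])
    gx=np.array([np.cos(yaw+g),np.sin(yaw+g)]);gy=np.array([-gx[1],gx[0]])
    B=[]
    def add(o,ax,ay,cx,cy,wx,wy,z0,z1):
        B.append([np.r_[o+ax*(cx+sx*wx/2)+ay*(cy+sy*wy/2),z] for z in(z0,z1) for sx,sy in((-1,-1),(1,-1),(1,1),(-1,1))])
    for s in(-1,1): add(H,ex,ey,XR,.075+s*sep,.022,.008,.164,.21); add(H,gx,gy,s*.021,.175,.008,.024,.167,.211)
    add(H,gx,gy,0,.105,.008,.21,.017,.155)
    return B
def draw(n,src,out,x0,x1,y0,y1,s=5,**k):
    im=cv2.resize(src[y0:y1,x0:x1],None,fx=s,fy=s,interpolation=cv2.INTER_CUBIC)
    for i,b in enumerate(boxes(**k)):
        p=np.array([((proj(n,v)-[x0,y0]+.5)*s) for v in b]).round().astype(int)
        for a,c in [(0,1),(1,2),(2,3),(3,0),(4,5),(5,6),(6,7),(7,4),(0,4),(1,5),(2,6),(3,7)]: cv2.line(im,tuple(map(int,p[a])),tuple(map(int,p[c])),(0,0,255) if i%2 else (0,255,0),1)
    cv2.imwrite(out,im)
E
python3 - <<'E'
from h import *
draw('top',cv2.imread('pics/top0.png'),'pics/ot.png',220,320,190,300,5)
draw('scene',cv2.imread('pics/scene0.png'),'pics/os.png',210,310,140,230,6)
E
```

```text
(no output)
```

View pics/ot.png

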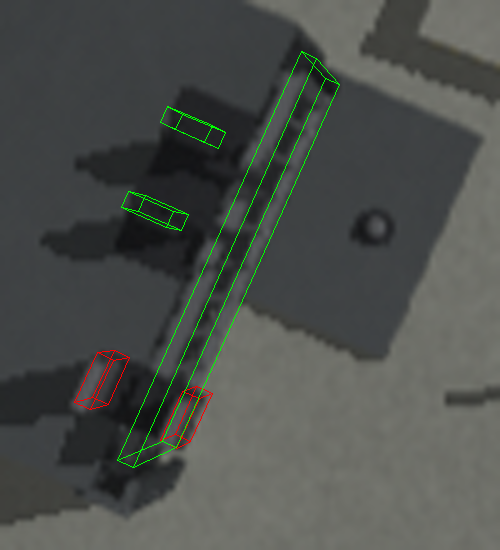

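View pics/os.png

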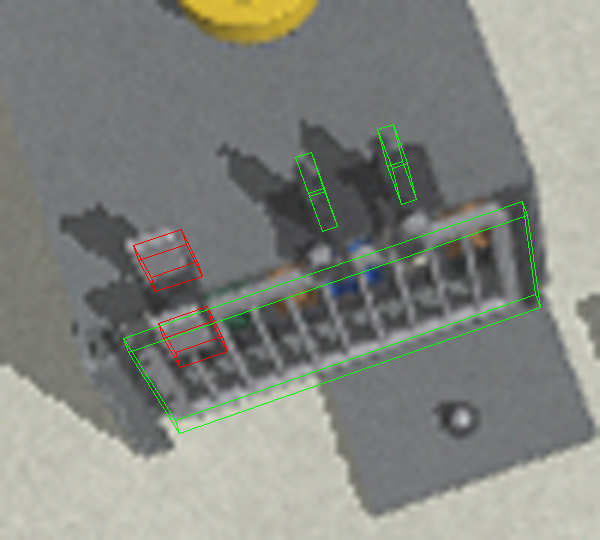

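Run:
```python
from h import *
def enh(n,x0,x1,y0,y1,s,o,g):
    im=cv2.imread(f'pics/{n}0.png')[y0:y1,x0:x1].astype(float)
    im=255*(np.clip(im/150,0,1))**g
    cv2.imwrite(o,cv2.resize(im.astype('uint8'),None,fx=s,fy=s,interpolation=cv2.INTER_NEAREST))
enh('top',225,295,195,265,10,'pics/et.png',.5)
enh('scene',235,305,145,195,11,'pics/es.png',.7)
```

```text
(no output)
```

View pics/et.png

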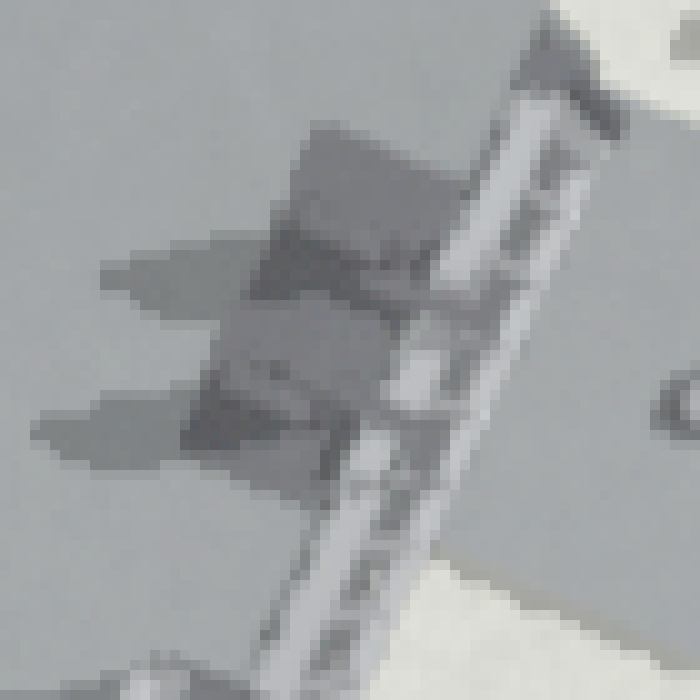

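View pics/es.png

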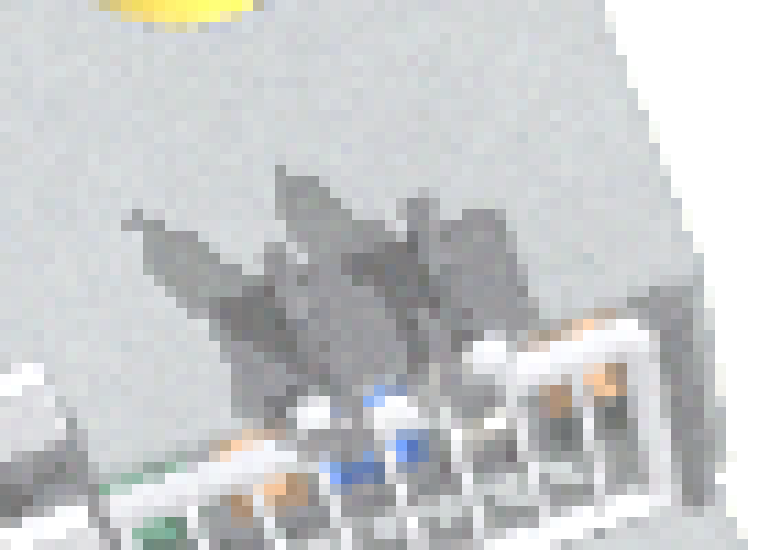

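Run:
```python
from h import *
ex=np.array([np.cos(YAW),np.sin(YAW)]);ey=np.array([-ex[1],ex[0]])
def loc(n,p,z=.21):
    d=atz(n,p,z)[:2]-H; return (d@ex).round(4),(d@ey).round(4)
for p in((272.7,162.7),(274,162.5),(260,167.3),(262,167)): print('scene',p,loc('scene',p))
for p in((420,195),(275,245)): print('s',loc('scene',(235+p[0]/11,145+p[1]/11)))
for p in((350,265),(490,315),(250,365),(440,415)): print('t',loc('top',(225+p[0]/10,195+p[1]/10)),loc('top',(225+p[0]/10,195+p[1]/10),.164))
for n,p in(('top',(255,223.6)),('scene',(268.8,168.4))): print(loc(n,p,.19))
# base block corners in top
for p in((320,125),(185,450)): print('base',loc('top',(225+p[0]/10,195+p[1]/10),.164))
for p in((500,210),(235,420)): print('base s',loc('scene',(235+p[0]/11,145+p[1]/11),.164))
```

```text
scene (272.7, 162.7) (np.float64(0.0366), np.float64(0.0588))
scene (274, 162.5) (np.float64(0.0359), np.float64(0.0551))
scene (260, 167.3) (np.float64(0.0357), np.float64(0.0981))
scene (262, 167) (np.float64(0.0346), np.float64(0.0923))
s (np.float64(0.036), np.float64(0.0575))
s (np.float64(0.0358), np.float64(0.098))
t (np.float64(0.0173), np.float64(0.0659)) (np.float64(0.0241), np.float64(0.066))
t (np.float64(-0.0161), np.float64(0.0635)) (np.float64(-0.0108), np.float64(0.0635))
t (np.float64(0.0286), np.float64(0.0954)) (np.float64(0.0359), np.float64(0.0968))
t (np.float64(-0.0151), np.float64(0.0884)) (np.float64(-0.0097), np.float64(0.0895))
(np.float64(0.0288), np.float64(0.0749))
(np.float64(0.0323), np.float64(0.0747))
base (np.float64(0.0442), np.float64(0.0388))
base (np.float64(0.0416), np.float64(0.121))
base s (np.float64(0.0448), np.float64(0.0366))
base s (np.float64(0.0113), np.float64(0.124))
```

```bash
cat >> h.py <<'E'
EX=np.array([np.cos(YAW),np.sin(YAW)]);EY=np.array([-EX[1],EX[0]])
def rel(pos,yaw_deg,tilt=None):
    s=readout.read_state(); R=Ro.from_quat(s['orientation']).as_matrix()
    y=np.radians(yaw_deg); T=np.array([[-np.sin(y),np.cos(y),0],[np.cos(y),np.sin(y),0],[0,0,-1]]).T
    d=R.T@(np.array(pos)-s['tcp_pos'])*1000; r=Ro.from_matrix(R.T@T).as_rotvec(degrees=True)
    return np.r_[d,r].round(1)
def st():
    s=readout.read_state(); R=Ro.from_quat(s['orientation']).as_matrix()
    print(round(s['time_s'],2),s['tcp_pos'].round(4),'yaw',np.degrees(np.arctan2(R[1,1],R[0,1])).round(2),'f',s['ft_force'].round(1),'w',s['grip_width'],'q',s['joint_pos'].round(2)); return s
E
python3 - <<'E'
from h import *
st();print(rel((.534,.110,.26),-24))
E
```

```text
0.8 [0.2239 0.6102 0.2313] yaw 69.85 f [-0.7 -0.1 -0.2] w 0.08536719665091808 q [-1.29  0.54 -0.    1.54  0.    1.07 -0.07]
[-463.4 -362.8  -28.7    0.    -0.    93.8]
```

Emit:
{"name": "servo_tool", "arguments": {"rows": [[-12,-9,-30,0,0,3],[-36,-28,-55,0,0,8],[-62,-48,-60,0,0,13],[-90,-70,-60,0,0,18],[-116,-90,-60,0,0,23],[-142,-110,-60,0,0,28],[-168,-131,-60,0,0,34],[-194,-151,-60,0,0,39],[-220,-172,-60,0,0,45],[-246,-192,-60,0,0,50]], "gripper": 1}}

```text
time_s: 1.63
tcp_pos: [0.3893, 0.3436, 0.2916]
orientation: [0.577, 0.817, 0.0, -0.0]
ft_force: [0.2, 0.1, -1.0]
grip_width: 0.0851
```

Run:
```python
from h import *
st();print(rel((.534,.110,.26),-24))
```

```text
1.63 [0.3893 0.3436 0.2916] yaw 19.55 f [ 0.2  0.1 -1. ] w 0.08506326054827396 q [-1.03  0.25  0.26  1.83 -0.07  1.08 -0.4 ]
[-268.6   58.1   31.5    0.    -0.    43.5]
```

Emit:
{"name": "servo_tool", "arguments": {"rows": [[-27,6,0,0,0,5],[-57,12,0,0,0,10],[-87,19,0,0,0,15],[-117,25,5,0,0,20],[-147,32,10,0,0,25],[-177,38,15,0,0,30],[-207,45,20,0,0,35],[-237,51,25,0,0,40],[-260,56,30,0,0,43.5],[-268.6,58.1,31.5,0,0,43.5]]}}

```text
time_s: 2.47
tcp_pos: [0.5352, 0.1059, 0.2597]
orientation: [0.84, 0.542, -0.0, 0.001]
ft_force: [0.4, 0.1, 0.5]
grip_width: 0.0853
```

Run:
```python
from h import *
a=grab_frame('top');b=grab_frame('scene')
st();print(rel((.534,.110,.176),-24))
cv2.imwrite('pics/t1.png',a);cv2.imwrite('pics/s1.png',b)
crop(b,'pics/s1c.png',200,340,110,230,5)
```

```text
2.57 [0.5344 0.1084 0.2598] yaw -24.06 f [-0.6  0.3 -0.3] w 0.08547712213059432 q [-0.69  0.35  0.52  1.81 -0.2   1.03 -0.51]
[ 1.3 -1.1 83.8  0.   0.  -0.1]
```

View pics/s1c.png

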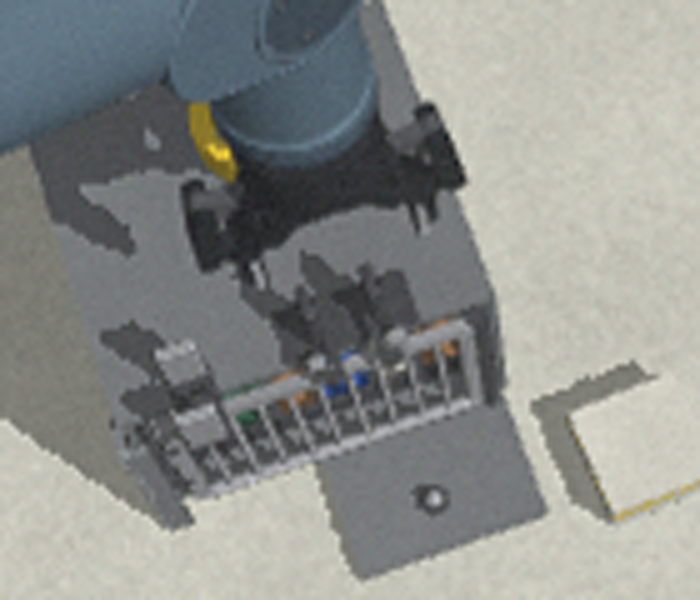

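View pics/t1.png

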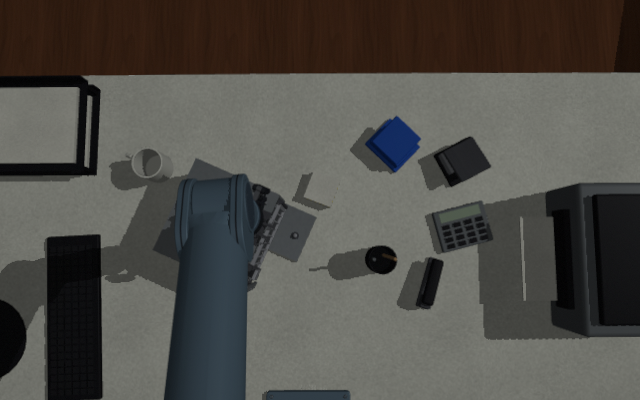

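Emit:
{"name": "servo_tool", "arguments": {"rows": [[1,-1,15,0,0,0],[1,-1,35,0,0,0],[1,-1,50,0,0,0],[1,-1,56,0,0,0],[1,-1,56,0,0,0]]}}

```text
time_s: 2.98
tcp_pos: [0.5325, 0.1113, 0.2028]
orientation: [0.838, 0.545, -0.001, -0.001]
ft_force: [-0.1, -0.5, 0.5]
grip_width: 0.0853
```

Run:
```python
from h import *
a=grab_frame('top');b=grab_frame('scene')
st();print(rel((.534,.110,.176),-24))
b2=(255*np.clip(b/170.,0,1)**.7).astype('uint8')
draw('scene',b2,'pics/s2d.png',230,310,130,190,9)
crop(b2,'pics/s2c.png',230,310,130,190,9)
a2=(255*np.clip(a/150.,0,1)**.6).astype('uint8')
crop(a2,'pics/t2c.png',220,310,180,260,7)
```

```text
3.08 [0.5341 0.1107 0.2045] yaw -23.96 f [-0.4  0.3  0.1] w 0.08563105614409619 q [-0.67  0.42  0.49  1.87 -0.25  0.91 -0.48]
[-0.7  0.2 28.5  0.  -0.   0. ]
```

View pics/s2c.png

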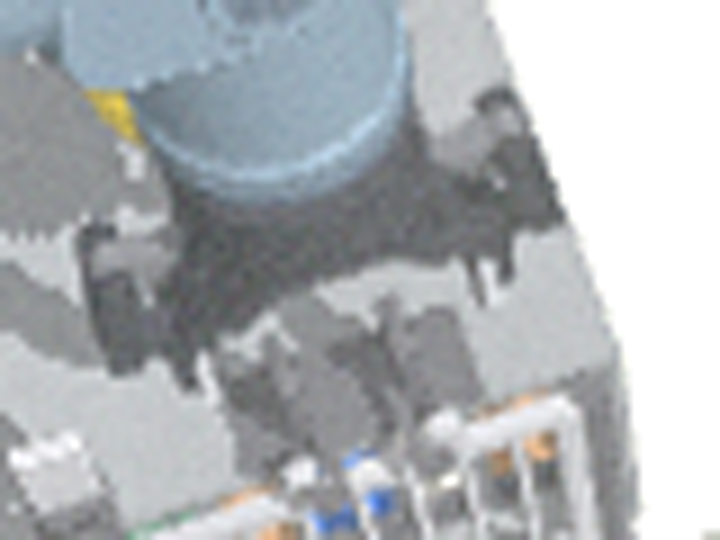

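View pics/t2c.png

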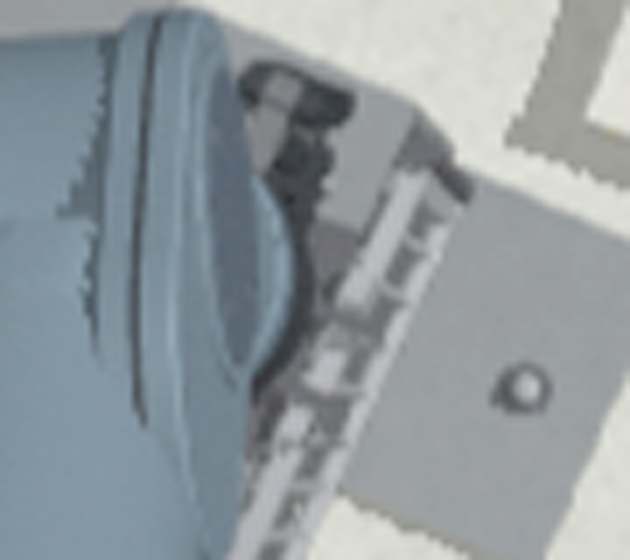

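Emit:
{"name": "servo_tool", "arguments": {"rows": [[-0.5,0,10,0,0,0],[-0.5,0,20,0,0,0],[-0.5,0,27,0,0,0],[-0.5,0,28,0,0,0],[-0.5,0,28,0,0,0]]}}

```text
time_s: 3.5
tcp_pos: [0.5334, 0.1101, 0.1758]
orientation: [0.839, 0.545, -0.0, -0.0]
ft_force: [-0.2, -0.3, -0.1]
grip_width: 0.0852
```

Emit:
{"name": "servo_tool", "arguments": {"rows": [[0,0,0,0,0,0],[0,0,0,0,0,0],[0,0,0,0,0,0],[0,0,0,0,0,0],[0,0,0,0,0,0],[0,0,0,0,0,0]], "gripper": 0.3, "squeeze": 25}}

```text
time_s: 4.0
tcp_pos: [0.5294, 0.1122, 0.1761]
orientation: [0.838, 0.546, -0.003, -0.004]
ft_force: [-17.2, 4.8, 17.5]
grip_width: 0.0281
```

Run:
```python
from h import *
st()
```

```text
4.0 [0.5294 0.1122 0.1761] yaw -23.88 f [-17.2   4.8  17.5] w 0.028051711383760888 q [-0.65  0.46  0.47  1.89 -0.27  0.86 -0.46]
```

Run:
```python
from h import *
a=grab_frame('top');b=grab_frame('scene')
st()
b2=(255*np.clip(b/170.,0,1)**.7).astype('uint8')
crop(b2,'pics/s3c.png',230,310,130,190,9)
a2=(255*np.clip(a/150.,0,1)**.6).astype('uint8')
crop(a2,'pics/t3c.png',220,310,180,260,7)
```

```text
4.1 [0.5294 0.1122 0.1761] yaw -23.87 f [-15.9   4.6  17.5] w 0.027858992778961117 q [-0.65  0.46  0.47  1.89 -0.27  0.86 -0.46]
```

View pics/s3c.png

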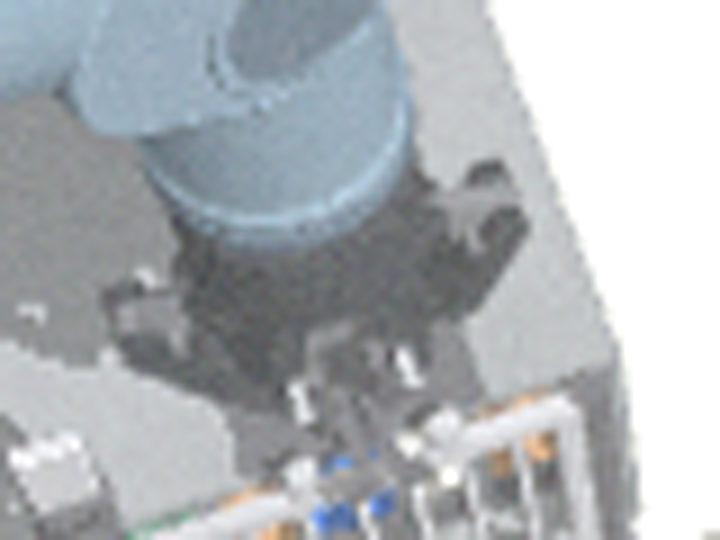

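View pics/t3c.png

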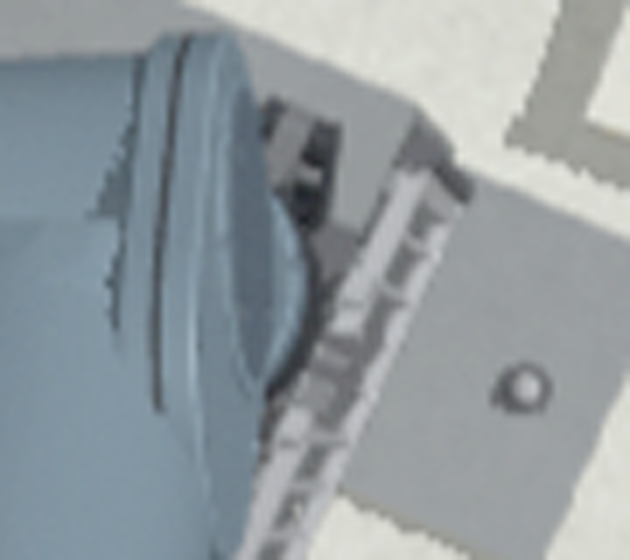

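Emit:
{"name": "servo_tool", "arguments": {"rows": [[0,-2,-1,0,0,0],[0,-3,-2,0,0,0],[0,-3,-2,0,0,0],[0,-3,-2,0,0,0]]}}

```text
time_s: 4.43
tcp_pos: [0.5288, 0.1123, 0.1765]
orientation: [0.838, 0.545, -0.002, -0.001]
ft_force: [13.4, -0.6, -26.8]
grip_width: 0.0278
```

Run:
```python
from h import *
st()
```

```text
4.43 [0.5288 0.1123 0.1765] yaw -23.92 f [ 13.4  -0.6 -26.8] w 0.02783390468174521 q [-0.66  0.46  0.47  1.9  -0.27  0.86 -0.46]
```

Emit:
{"name": "servo_tool", "arguments": {"rows": [[0,1,1,0,0,0],[0,1,1,0,0,0],[0,1,1,0,0,0]]}}

```text
time_s: 4.68
tcp_pos: [0.5292, 0.1123, 0.1762]
orientation: [0.838, 0.545, -0.002, -0.002]
ft_force: [-5.6, 1.2, 9.8]
grip_width: 0.0279
```

Emit:
{"name": "servo_tool", "arguments": {"rows": [[0,0,0,0,0,0],[0,0,0,0,0,0],[0,0,0,0,0,0],[0,0,0,0,0,0]], "gripper": 1}}

```text
time_s: 5.02
tcp_pos: [0.5296, 0.1121, 0.1763]
orientation: [0.838, 0.545, -0.002, -0.002]
ft_force: [0.4, 0.1, -0.4]
grip_width: 0.0744
```

Emit:
{"name": "servo_tool", "arguments": {"rows": [[0,0,-10,0,0,0],[0,0,-30,0,0,0],[0,0,-60,0,0,0],[0,20,-80,0,0,0],[20,40,-85,0,0,0],[50,60,-85,0,0,0],[80,60,-85,0,0,0],[100,60,-85,0,0,0],[100,60,-85,0,0,0]]}}

```text
time_s: 5.77
tcp_pos: [0.6262, 0.1849, 0.261]
orientation: [0.837, 0.548, -0.001, -0.002]
ft_force: [-0.4, 1.2, 0.2]
grip_width: 0.0853
```

Run:
```python
from h import *
a=grab_frame('top');b=grab_frame('scene')
st()
for n in('top','scene'):
  for t in('roof_catch','gate_catch'): print(n,t,mark_of(t,n)[:2])
cv2.imwrite('pics/t4.png',a);cv2.imwrite('pics/s4.png',b)
b2=(255*np.clip(b/170.,0,1)**.7).astype('uint8')
crop(b2,'pics/s4c.png',210,310,130,205,7)
a2=(255*np.clip(a/150.,0,1)**.6).astype('uint8')
crop(a2,'pics/t4c.png',220,310,190,280,7)
```

```text
5.87 [0.6254 0.1796 0.2612] yaw -23.85 f [-0.5  0.   0.5] w 0.08564192830152567 q [-0.68  0.55  0.49  1.52 -0.28  1.14 -0.55]
top roof_catch [{'point': [257.2, 223.9], 'p': 0.84}]
top gate_catch [{'point': [251.4, 268.7], 'p': 0.64}]
scene roof_catch [{'point': [269.2, 172.3], 'p': 0.65}]
scene gate_catch [{'point': [268.4, 171.3], 'p': 0.61}, {'point': [239.6, 187.1], 'p': 0.58}]
```

View pics/s4c.png

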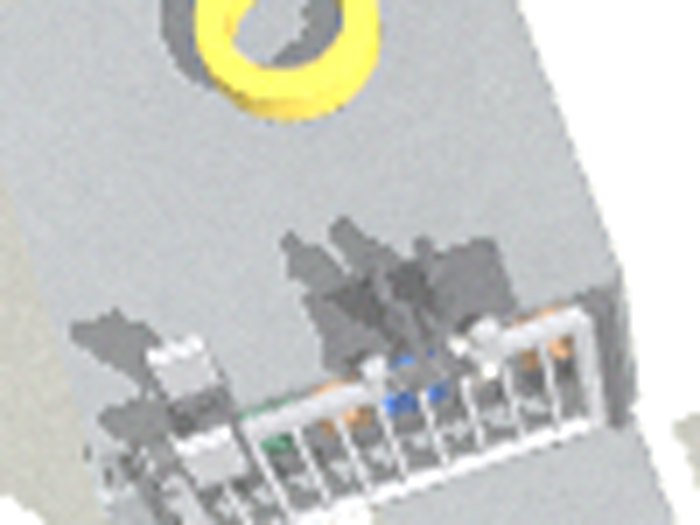

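View pics/t4c.png

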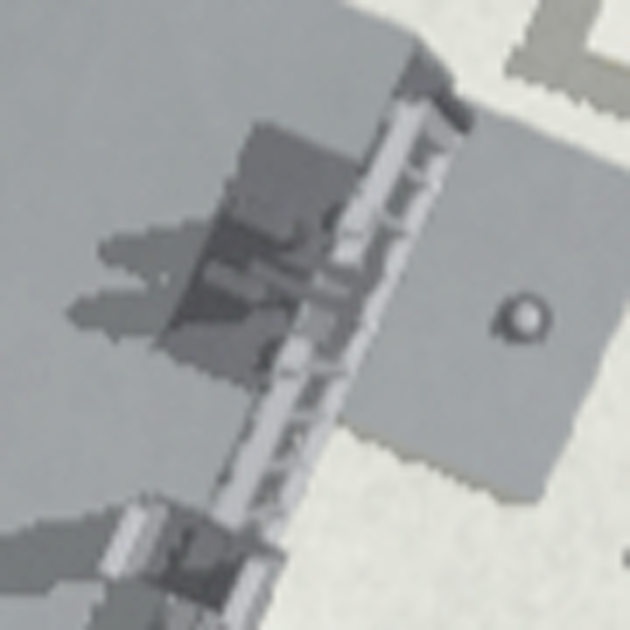

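Run:
```python
from h import *
for n,a,b in(('top',(240,266.7),(256.4,273.6)),('scene',(235.4,178.6),(239.7,191.7))):
    A,B=atz(n,a,.211)[:2],atz(n,b,.211)[:2]; m=(A+B)/2; d=A-B
    print(n,A.round(4),B.round(4),m.round(4),np.linalg.norm(d),np.degrees(np.arctan2(d[1],d[0])), (m-H)@EX,(m-H)@EY)
for n,p in(('top',(251.4,268.7)),('scene',(239.6,187.1)),('top',(249,269.2)),('scene',(239.4,188.8))): 
    m=atz(n,p,.19)[:2];print(m.round(4),(m-H)@EX,(m-H)@EY)
print((np.array([.529,.1122])-H)@EX,(np.array([.529,.1122])-H)@EY)
print(proj('scene',(.529,.1122,.19)),proj('top',(.529,.1122,.19)))
```

```text
top [0.4383 0.1423] [0.423  0.1057] [0.4306 0.124 ] 0.03974526902818688 67.25723043787723 -0.003527629111520321 0.17506340640953147
scene [0.4427 0.1515] [0.4252 0.1125] [0.4339 0.132 ] 0.042713031134056396 65.91036470616955 0.0051266285625529515 0.17530186096497535
[0.4329 0.1201] -0.006152652443660372 0.171440109984082
[0.4365 0.1318] 0.006012567349278779 0.17290609815200042
[0.4318 0.1256] -0.00162833204185212 0.17466141697473359
[0.4326 0.1282] 0.001164580258494827 0.1749875001305554
0.02571684620573877 0.08041196317234377
[267.66499445 170.94775198] [255.2199193  226.32336291]
```

Run:
```python
from h import *
print(rel((.430,.128,.26),-114))
```

```text
[-1.248e+02 -1.581e+02  2.300e+00 -1.000e-01  2.000e-01  9.000e+01]
```

Emit:
{"name": "servo_tool", "arguments": {"rows": [[-10,-12,-2,0,0,5],[-22,-28,-4,0,0,11],[-35,-44,-4,0,0,17],[-48,-61,-4,0,0,23],[-61,-78,-4,0,0,29],[-74,-94,-4,0,0,35],[-87,-110,-4,0,0,41],[-100,-126,-4,0,0,47],[-112,-142,-4,0,0,53],[-122,-155,-4,0,0,58]]}}

```text
time_s: 6.9
tcp_pos: [0.4323, 0.1281, 0.2661]
orientation: [0.998, 0.066, -0.003, -0.001]
ft_force: [0.1, 0.9, 0.3]
grip_width: 0.0856
```

Run:
```python
from h import *
st();print(rel((.430,.128,.26),-114))
```

```text
6.9 [0.4323 0.1281 0.2661] yaw -82.44 f [0.1 0.9 0.3] w 0.0855924508438572 q [-1.07  0.18  0.78  2.03 -0.15  0.99 -1.65]
[-2.2 -0.2  6.1 -0.   0.3 31.6]
```

Emit:
{"name": "servo_tool", "arguments": {"rows": [[-1,0,3,0,0,6],[-2,0,6,0,0,12],[-2,0,6,0,0,18],[-2,0,6,0,0,24],[-2.2,0,6,0,0,29],[-2.2,0,6,0,0,31.5],[-2.2,0,6,0,0,31.5]]}}

```text
time_s: 7.48
tcp_pos: [0.4298, 0.1271, 0.2603]
orientation: [0.978, -0.209, -0.003, -0.001]
ft_force: [-0.8, 0.4, 0.0]
grip_width: 0.0851
```

Run:
```python
from h import *
b=grab_frame('scene');a=grab_frame('top');st();print(rel((.430,.128,.176),-114))
b2=(255*np.clip(b/170.,0,1)**.7).astype('uint8')
crop(b2,'pics/s5c.png',200,300,130,220,7)
a2=(255*np.clip(a/150.,0,1)**.6).astype('uint8')
crop(a2,'pics/t5c.png',210,310,190,300,6)
```

```text
7.58 [0.4299 0.1273 0.2603] yaw -113.89 f [ 0.4  0.1 -0.1] w 0.08525027427029694 q [-1.15  0.2   0.88  2.05 -0.19  0.98 -2.16]
[ 0.3 -0.7 84.3  0.   0.3  0.1]
```

View pics/s5c.png

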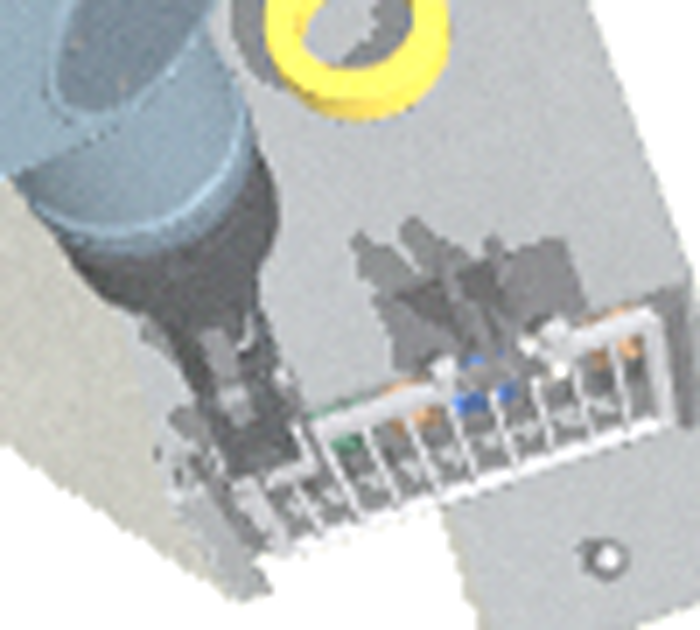

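View pics/t5c.png

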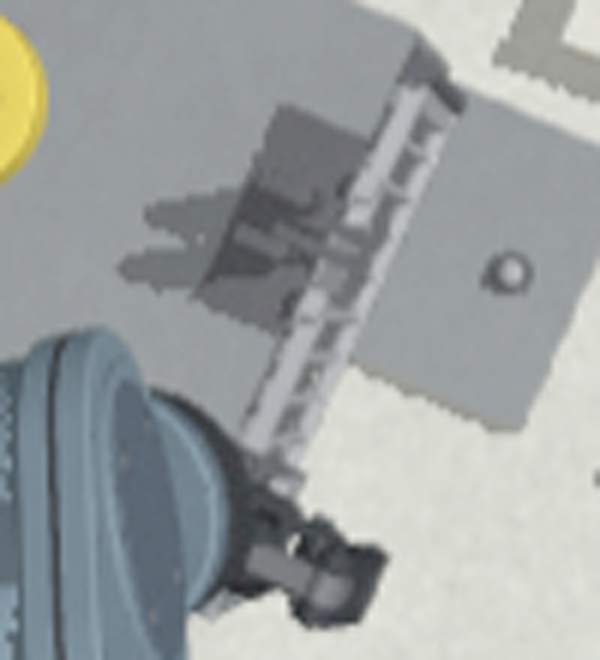

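Emit:
{"name": "servo_tool", "arguments": {"rows": [[0,-1,15,0,0,0],[0,-1,35,0,0,0],[0,-1,50,0,0,0],[0,-1,57,0,0,0],[0,-1,57,0,0,0]]}}

```text
time_s: 8.0
tcp_pos: [0.4291, 0.1277, 0.2022]
orientation: [0.978, -0.207, -0.004, 0.0]
ft_force: [-0.2, 0.1, 0.7]
grip_width: 0.0852
```

Run:
```python
from h import *
b=grab_frame('scene');a=grab_frame('top');st();print(rel((.430,.128,.176),-114))
b2=(255*np.clip(b/170.,0,1)**.7).astype('uint8')
crop(b2,'pics/s6c.png',200,300,130,220,7)
a2=(255*np.clip(a/150.,0,1)**.6).astype('uint8')
crop(a2,'pics/t6c.png',210,310,190,300,6)
```

```text
8.1 [0.4304 0.1281 0.2037] yaw -113.89 f [ 0.2 -0.3  0.1] w 0.08558893596667638 q [-1.08  0.3   0.83  2.11 -0.3   0.85 -2.06]
[-0.1  0.3 27.7  0.   0.3  0.1]
```

View pics/s6c.png

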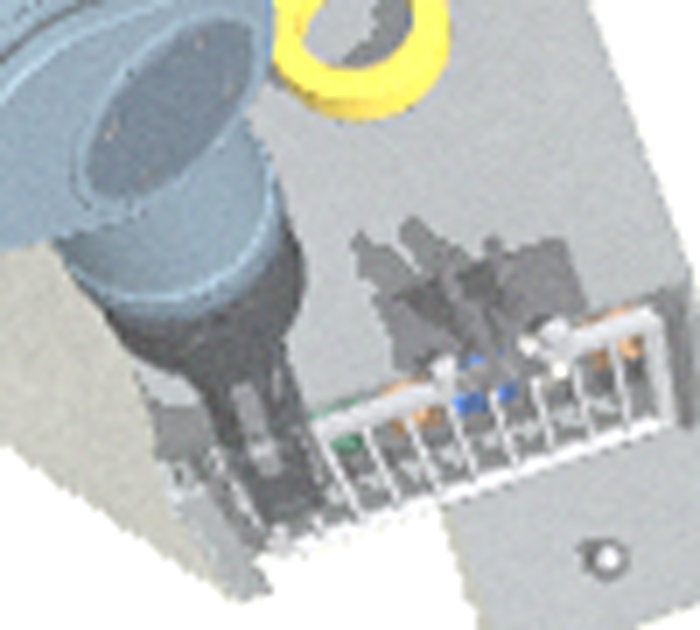

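View pics/t6c.png

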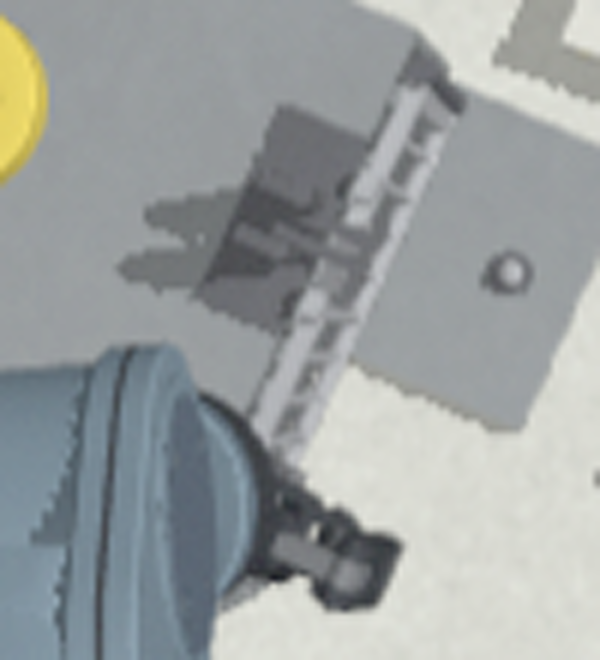

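Emit:
{"name": "servo_tool", "arguments": {"rows": [[0,0,10,0,0,0],[0,0,20,0,0,0],[0,0,26,0,0,0],[0,0,27,0,0,0],[0,0,27,0,0,0]]}}

```text
time_s: 8.52
tcp_pos: [0.4299, 0.1279, 0.1762]
orientation: [0.978, -0.207, -0.003, -0.0]
ft_force: [0.0, -0.5, -0.6]
grip_width: 0.0856
```

Emit:
{"name": "servo_tool", "arguments": {"rows": [[0,0,0,0,0,0],[0,0,0,0,0,0],[0,0,0,0,0,0],[0,0,0,0,0,0],[0,0,0,0,0,0],[0,0,0,0,0,0]], "gripper": 0.25, "squeeze": 40}}

```text
time_s: 9.02
tcp_pos: [0.4311, 0.1291, 0.1775]
orientation: [0.978, -0.207, -0.002, -0.001]
ft_force: [-3.8, -0.2, 13.3]
grip_width: 0.0276
```

Run:
```python
from h import *
st()
```

```text
9.02 [0.4311 0.1291 0.1775] yaw -113.85 f [-3.8 -0.2 13.3] w 0.02755276969840917 q [-1.04  0.35  0.79  2.13 -0.36  0.8  -2.01]
```

Emit:
{"name": "servo_tool", "arguments": {"rows": [[0,2,-0.5,0,0,-0.7],[0,4.5,-0.5,0,0,-1.5],[0.2,9.1,-0.5,0,0,-3],[0.5,13.7,-0.5,0,0,-4.5],[1,18.2,-0.5,0,0,-6],[1.5,22.8,-0.5,0,0,-7.5],[2.1,27.3,-0.5,0,0,-9],[2.9,31.8,-0.5,0,0,-10.5],[3.8,36.3,-0.5,0,0,-12]]}}

```text
time_s: 9.77
tcp_pos: [0.4201, 0.0943, 0.1778]
orientation: [0.995, -0.102, -0.002, -0.002]
ft_force: [4.2, 7.8, -8.7]
grip_width: 0.0268
```

```bash
cat >> h.py <<'E'
HC=np.array([.590,.057])
def gate():
    s=readout.read_state(); d=s['tcp_pos'][:2]-HC; print('r',np.linalg.norm(d).round(4),'ang',(np.degrees(np.arctan2(d[1],d[0]))%360-155.6).round(2),'dyaw',)
E
python3 - <<'E'
from h import *
s=st();gate();print(s['joint_vel'].round(2))
b=grab_frame('scene')
b2=(255*np.clip(b/170.,0,1)**.7).astype('uint8')
crop(b2,'pics/s7c.png',200,310,130,230,6)
E
```

```text
9.77 [0.4201 0.0943 0.1778] yaw -101.7 f [ 4.2  7.8 -8.7] w 0.02678721534984821 q [-0.96  0.3   0.76  2.17 -0.31  0.77 -1.78]
r 0.174 ang 12.03 dyaw
[ 0.13 -0.06 -0.08  0.04  0.21 -0.03  0.37]
```

View pics/s7c.png

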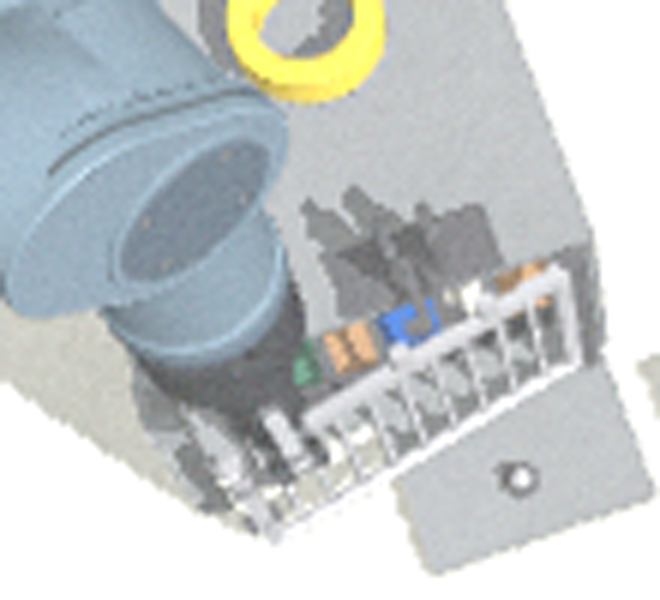

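Emit:
{"name": "servo_tool", "arguments": {"rows": [[0.2,9.1,0,0,0,-3],[1,18.2,0,0,0,-6],[2.1,27.2,0,0,0,-9],[3.8,36.2,0,0,0,-12],[5.9,45,0,0,0,-15],[8.5,53.8,0,0,0,-18],[11.6,62.4,0,0,0,-21],[15,70.8,0,0,0,-24],[19,79,0,0,0,-27],[23.3,87,0,0,0,-30]]}}

```text
time_s: 10.65
tcp_pos: [0.4259, 0.0046, 0.1778]
orientation: [0.987, 0.162, -0.0, -0.002]
ft_force: [5.7, 4.4, -4.8]
grip_width: 0.0266
```

Run:
```python
from h import *
s=st();gate()
```

```text
10.65 [0.4259 0.0046 0.1778] yaw -71.41 f [ 5.7  4.4 -4.8] w 0.026577931342416643 q [-0.68  0.28  0.67  2.18 -0.25  0.76 -1.1 ]
r 0.1722 ang 42.12 dyaw
```

Emit:
{"name": "servo_tool", "arguments": {"rows": [[0.2,9.1,0,0,0,-3],[1,18.2,0,0,0,-6],[2.1,27.2,0,0,0,-9],[3.8,36.2,0,0,0,-12],[5.9,45,0,0,0,-15],[8.5,53.8,0,0,0,-18],[11.6,62.4,0,0,0,-21],[15,70.8,0,0,0,-24],[19,79,0,0,0,-27],[23.3,87,0,0,0,-30]]}}

```text
time_s: 11.48
tcp_pos: [0.4762, -0.0695, 0.1777]
orientation: [0.911, 0.413, 0.0, -0.003]
ft_force: [0.7, 5.9, 1.7]
grip_width: 0.0269
```

Run:
```python
from h import *
s=st();gate()
from scipy.optimize import least_squares
P=np.array([[.4311,.1291],[.4201,.0943],[.4259,.0046],s['tcp_pos'][:2]])
r=least_squares(lambda v:np.linalg.norm(P-v[:2],axis=1)-v[2],[.59,.057,.174]).x;print(r)
```

```text
11.48 [ 0.4762 -0.0695  0.1777] yaw -41.15 f [0.7 5.9 1.7] w 0.02686867826525856 q [-0.39  0.36  0.54  2.05 -0.26  0.8  -0.41]
r 0.1702 ang 72.43 dyaw
[0.58767823 0.0601994  0.17104653]
```

Emit:
{"name": "servo_tool", "arguments": {"rows": [[0.2,9,0,0,0,-3],[1,17.9,0,0,0,-6],[2.1,26.7,0,0,0,-9],[3.7,35.5,0,0,0,-12],[5.6,42.9,0,0,0,-14.5],[7.5,50,0,0,0,-17],[7.5,50,0,0,0,-17],[7.5,50,0,0,0,-17]]}}

```text
time_s: 12.15
tcp_pos: [0.5187, -0.0963, 0.1778]
orientation: [0.84, 0.543, 0.001, -0.004]
ft_force: [-5.7, 4.4, 5.0]
grip_width: 0.0269
```

Run:
```python
from h import *
a=grab_frame('top');b=grab_frame('scene');s=st();gate()
from scipy.optimize import least_squares
P=np.array([[.4311,.1291],[.4201,.0943],[.4259,.0046],[.4762,-.0695],s['tcp_pos'][:2]])
r=least_squares(lambda v:np.linalg.norm(P-v[:2],axis=1)-v[2],[.59,.057,.174]).x;print(r)
d=P-r[:2];print((np.degrees(np.arctan2(d[:,1],d[:,0]))%360).round(1))
for n in('top','scene'):
  print(n,[(t,mark_of(t,n)[:1]) for t in('tape_roll','note_block','pen_cup')])
crop((255*np.clip(b/170.,0,1)**.7).astype('uint8'),'pics/s8c.png',200,350,120,290,4)
crop((255*np.clip(a/150.,0,1)**.6).astype('uint8'),'pics/t8c.png',200,420,150,300,3)
```

```text
12.25 [ 0.5186 -0.0963  0.1777] yaw -24.21 f [1.6 3.5 2.8] w 0.02690924835917325 q [-0.26  0.43  0.46  1.93 -0.26  0.84 -0.08]
r 0.1691 ang 89.42 dyaw
[0.58767836 0.06020762 0.17104471]
[156.3 168.5 199.  229.3 246.2]
top [('tape_roll', [{'point': [200.8, 204.0], 'p': 0.89}]), ('note_block', []), ('pen_cup', [{'point': [377.5, 259.8], 'p': 0.61}])]
scene [('tape_roll', [{'point': [255.0, 137.5], 'p': 0.95}]), ('note_block', [{'point': [328.0, 198.2], 'p': 0.61}]), ('pen_cup', [{'point': [317.3, 271.2], 'p': 0.71}])]
```

View pics/s8c.png

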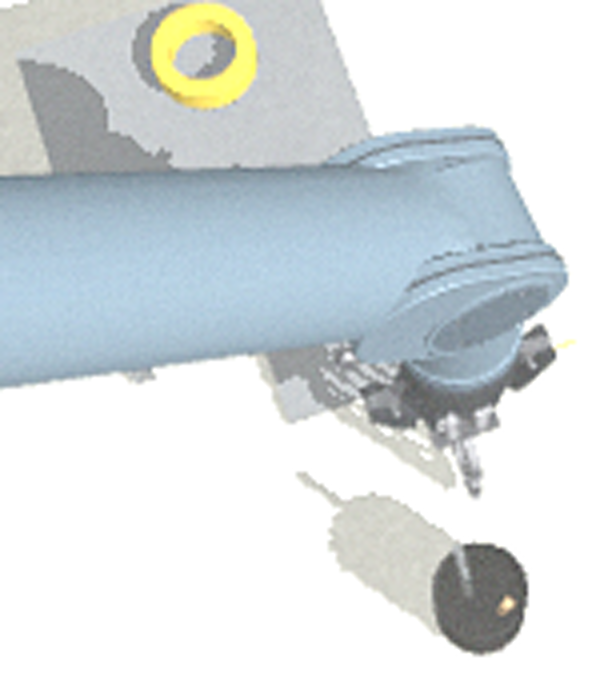

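View pics/t8c.png

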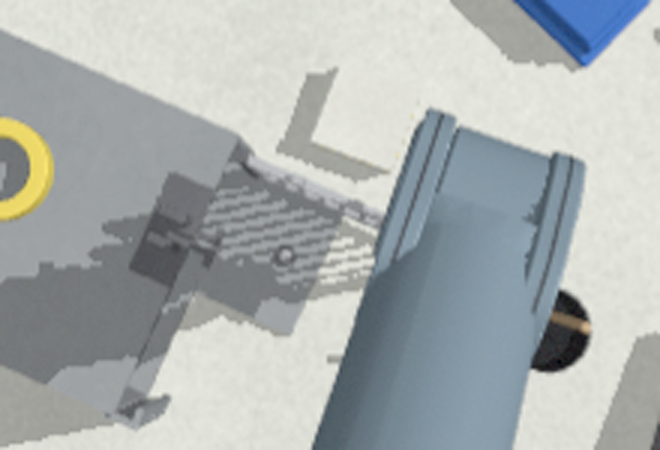

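Run:
```python
from h import *
ctrl.hand_in();st()
```

```text
the job is handed in; nothing more can be done
the job is handed in; nothing more can be done
```

The gate is open about square to the locker's front and the gripper is still holding it there by its catch. I handed the job in at about 12.3 s, well under the 58 s limit.

- **Roof catch:** I squeezed its two knobs in first. Pushing to either side showed both against their end stops. After I let go, the pictures showed them about 22 mm apart, which means fully in.
- **Gate catch:** I then squeezed its two plates and drew the gate round its hinge, past the click stop, keeping the grip throughout.
- **Last checks:** An arc fitted to the tool positions puts the gate at about 90°. The tool had also turned about 90° since I gripped the plates. The wrist force was about 5 N.
- **Rest of the desk:** The tape roll and the pen cup were where they started, to within about 2 pixels. The note block was about 5 pixels off in the scene camera, with lower confidence (0.61), and not found in the top camera. By eye it stands where it was.

**Disagreements:**
- The grip read 27 to 28 mm where 30 mm was expected over the squeezed faces, at both catches.
- Contact put the middle of the roof catch about 5 mm from where I had placed it by camera.
- In the last pictures the arm hid the plates themselves, so I know the final grip only from the gripper opening and the force.

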